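# Load the sample shaker and clamp its sliding stop

## Task

Load the shaker: flip the cam lever up to free its sliding stop, back the stop off and stand every lidded tin upright on the rubber mat in one row between the two side rods, between the fixed end bar and the stop; the tins are too wide to grip, so lift them by their wire bails, raised upright. Once all the tins are in, with the lever still up, slide the stop against the row so that no gaps are left between end bar, tins and stop, and then flip the cam lever fully down to clamp it. Do not tip a tin over, and leave the two bottles where they stand.

Things in the scene. Friction and masses are not known exactly. Their poses are not given: they have to be found in the camera images.
- shaker: Low grey shaker with a bright metal platform, 464 mm long (own y), 206 mm wide, fixed on the bench; rail on the robot's side (-x). Origin: centre of its underside. On it a rubber mat (58 mm above the bench) is a lane along y, 112 mm wide between two 10 mm side rods (tops 85 mm up). A fixed end bar (top 104 mm up) closes its -y end. The rail's centre line is at own x = -72 mm. Does not move.
- lane_end (a point): Point on the fixed end bar's face, mid-lane, on top of the mat (58 mm above the bench). Axes as the shaker's: y runs along the lane towards the stop, x across it away from the robot, z up. A tin touching the end bar has its centre at y = 49 mm here and z = 0.
- stop (a joint): Slide of the stop along the rail, m: the clear length of the lane from end bar to stop face, 0 to 0.335. Slides with about 6 N of friction when the cam lever is up; held fast by a brake when it is down. Starts clamped at 0.11 to 0.185, too short for two tins (98 mm each).
- stop_face (a point): Centre of the stop's rubber face, mid-lane, 26 mm above the mat; axes as the shaker's. The stop is a cross bar in the lane, 104 mm wide, 21 mm thick (y = 0 to 21 mm here), top 106 mm above the bench; push it from either side or take it from above across its thickness. Its arm runs over the near rod to a carriage on the rail, 46 mm wide and 86 mm long, which bears the cam lever.
- cam_lever (a joint): Cam lever hinge, rad: 0 = flat, pointing along +y away from the lane (stop clamped); pi/2 = upright (stop free); end stop at 1.75. Turns about the shaker's x axis. The brake bites below about 0.7 rad. Closing it takes about 4 N at the paddle; fully down it holds itself.
- lever_pivot (a point): Point on the lever's hinge axis, mid-lever: 97 mm to the robot's side of mid-lane, 60 mm behind the stop's face, 102 mm above the bench. Travels with the stop; axes as the shaker's.
- lever_paddle (a point): Middle of the black paddle at the lever's end: at lever 0 it is 83 mm along +y from the hinge axis and 9 mm above it. Paddle 18 mm wide (along the hinge axis), 50 mm long, 12 mm thick; the lever ends 108 mm from the axis. The point turns with the lever.
- bottle_stain: Small reagent bottle with an orange screw cap, 56 mm across, 112 mm tall, about 0.2 kg, standing behind the work. Origin: underside. Bystander.
- wash_bottle: White squeeze wash bottle with a red spout, 64 x 95 x 204 mm, about 0.24 kg, standing behind the work. Origin: underside. Bystander.
- tin_1: Round tin with a pressed-in lid (fixed) and white paper band, 98 mm across, 80 mm tall, about 0.25 to 0.5 kg; may be absent. Too wide for most grippers: lift by the bail. Origin: centre of its underside, z up. The bail's hinge axis runs along the tin's own y, 66 mm above its underside, through the tin's axis.
- tin_1_bail (a joint): Bail hinge, rad: 0 = bail level, sticking out to the tin's own -x; pi/2 = upright; starts folded at -0.15 to 0. Range -0.2 to 3.3. Slightly stiff: it stays where it is left.
- tin_1_grip (a point): Middle of the bail's white grip tube (it turns on the wire), 12 mm thick, 60 mm long, along the tin's own y, 82 mm from the bail's hinge axis. Folded: 82 mm out from the tin's centre line, about 55 to 66 mm above the bench, 26 mm clear of the tin's wall; upright: above the tin's centre, 148 mm above its underside.
- tin_2: Round tin with a pressed-in lid (fixed) and white paper band, 98 mm across, 80 mm tall, about 0.25 to 0.5 kg; may be absent. Too wide for most grippers: lift by the bail. Origin: centre of its underside, z up. The bail's hinge axis runs along the tin's own y, 66 mm above its underside, through the tin's axis.
- tin_2_bail (a joint): Bail hinge, rad: 0 = bail level, sticking out to the tin's own -x; pi/2 = upright; starts folded at -0.15 to 0. Range -0.2 to 3.3. Slightly stiff: it stays where it is left.
- tin_2_grip (a point): Middle of the bail's white grip tube (it turns on the wire), 12 mm thick, 60 mm long, along the tin's own y, 82 mm from the bail's hinge axis. Folded: 82 mm out from the tin's centre line, about 55 to 66 mm above the bench, 26 mm clear of the tin's wall; upright: above the tin's centre, 148 mm above its underside.
- tin_3: Round tin with a pressed-in lid (fixed) and white paper band, 98 mm across, 80 mm tall, about 0.25 to 0.5 kg; may be absent. Too wide for most grippers: lift by the bail. Origin: centre of its underside, z up. The bail's hinge axis runs along the tin's own y, 66 mm above its underside, through the tin's axis.
- tin_3_bail (a joint): Bail hinge, rad: 0 = bail level, sticking out to the tin's own -x; pi/2 = upright; starts folded at -0.15 to 0. Range -0.2 to 3.3. Slightly stiff: it stays where it is left.
- tin_3_grip (a point): Middle of the bail's white grip tube (it turns on the wire), 12 mm thick, 60 mm long, along the tin's own y, 82 mm from the bail's hinge axis. Folded: 82 mm out from the tin's centre line, about 55 to 66 mm above the bench, 26 mm clear of the tin's wall; upright: above the tin's centre, 148 mm above its underside.
Things that resemble listed ones, but are neither listed nor needed, are in the scene too. Leave any pink look-alike of the tin_2 alone.

How it is judged (in metres and radians):
On the way, in this order (a step that is already met when the one before it is completed fails the run):
1. the cam lever is flipped up, so that the stop is free (value of joint cam_lever above 1.2 rad), for 0.2 s.
2. every tin stands upright in the lane between end bar and stop while the cam lever is still up (z of tin_1 in the frame of lane_end between -0.006 and 0.006 m and x of tin_1 in the frame of lane_end between -0.014 and 0.014 m and y of each of tin_1, tin_2, tin_3 in the frame of lane_end above 0.04 m and y of each of tin_1, tin_2, tin_3 in the frame of stop_face below -0.04 m and angle between each of tin_1, tin_2, tin_3's own z axis and vertical below 0.1 rad and z of tin_2 in the frame of lane_end between -0.006 and 0.006 m and x of tin_2 in the frame of lane_end between -0.014 and 0.014 m and z of tin_3 in the frame of lane_end between -0.006 and 0.006 m and x of tin_3 in the frame of lane_end between -0.014 and 0.014 m and value of joint cam_lever above 0.9 rad), for 0.2 s.
At the end, for the whole second after the job is handed in: Every tin stands upright on the mat in one row between the side rods; gaps between end bar, tins and stop are each under about 5 mm; the cam lever is fully down (under 0.12 rad) and everything is at rest (z of tin_1 in the frame of lane_end between -0.006 and 0.006 m and x of tin_1 in the frame of lane_end between -0.014 and 0.014 m and y of each of tin_1, tin_2, tin_3 in the frame of lane_end above 0.04 m and y of each of tin_1, tin_2, tin_3 in the frame of stop_face below -0.04 m and angle between each of tin_1, tin_2, tin_3's own z axis and vertical below 0.06 rad and z of tin_2 in the frame of lane_end between -0.006 and 0.006 m and x of tin_2 in the frame of lane_end between -0.014 and 0.014 m and z of tin_3 in the frame of lane_end between -0.006 and 0.006 m and x of tin_3 in the frame of lane_end between -0.014 and 0.014 m and y of any of tin_1, tin_2, tin_3 in the frame of lane_end below 0.055 m and y of any of tin_1, tin_2, tin_3 in the frame of stop_face above -0.055 m and (distance between tin_1 and tin_2 below 0.104 m or distance between tin_1 and tin_3 below 0.104 m) and (y of tin_1 in the frame of lane_end below 0.055 m or y of tin_1 in the frame of stop_face above -0.055 m or (distance between tin_1 and tin_2 below 0.104 m and distance between tin_1 and tin_3 below 0.104 m)) and linear speed of each of tin_1, tin_2, tin_3 below 0.02 m/s and (distance between tin_2 and tin_1 below 0.104 m or distance between tin_2 and tin_3 below 0.104 m) and (y of tin_2 in the frame of lane_end below 0.055 m or y of tin_2 in the frame of stop_face above -0.055 m or (distance between tin_2 and tin_1 below 0.104 m and distance between tin_2 and tin_3 below 0.104 m)) and (distance between tin_3 and tin_1 below 0.104 m or distance between tin_3 and tin_2 below 0.104 m) and (y of tin_3 in the frame of lane_end below 0.055 m or y of tin_3 in the frame of stop_face above -0.055 m or (distance between tin_3 and tin_1 below 0.104 m and distance between tin_3 and tin_2 below 0.104 m)) and value of joint cam_lever below 0.12 rad and velocity of joint stop between -0.01 and 0.01 m/s); the robot touches nothing.
It fails at once if a tin is tipped by more than about 45 degrees (angle between any of tin_1, tin_2, tin_3's own z axis and vertical above 0.8 rad).
It fails at once if one of the two bottles is moved by more than 5 cm or tipped ((distance of bottle_stain from where it was at the start of the episode above 0.05 m or angle between bottle_stain's own z axis and vertical above 0.5 rad) or (distance of wash_bottle from where it was at the start of the episode above 0.05 m or angle between wash_bottle's own z axis and vertical above 0.5 rad)).
Of tin_1, tin_2, tin_3 only 2 to 3 are there at a start; the rules pass over those that are not, and their reading is None.
At some moment in a run one of tin_1, tin_2, tin_3 may be knocked a few centimetres aside while the robot is not near it.
It also fails if it takes over 210 s, if anything falls off the work surface, if the arm or the gripper's body presses on something with over 40 N, if the wrist force passes 120 N, or if a joint passes its speed limit or range.

## Robot

A 6-joint arm with a two-finger parallel gripper is mounted at the origin on a cart in front of the work surface, level with it; the furniture and walls round the work are solid. World frame = base frame: x ahead of the robot, y to its left, z up, the work surface at z = 0. Lengths are in mm, angles in rad, forces in N, time in s.
With the tool pointing down it reaches from about 300 to 1000 mm from the base axis. Payload 5.1 kg.
Tool frame: the origin (TCP) lies between the finger pads; the fingertips stand 25 mm ahead of it and the grasp point (between the pads) lies 6 mm ahead of it; z points along the fingers, y is the line along which they close (so a half turn about z gives the same grasp; the last joint's range is limited). The gripper opens to 95 mm and grips with 3 to 60 N. Pads are 20 mm wide; open, the fingers measure 119 mm over their backs; the gripper's body (75 mm by 180 mm) begins 59 mm behind the grasp point.
Start: joints at [1.096, 0.124, 1.65, -0, 1.367, -0.083], TCP at [248.224, 600.724, 239.656] pointing down, gripper open.
Joint ranges: [-2.61, 2.61], [-1.02, 2.33], [0.03, 2.71], [-1.35, 4.49], [0.32, 2.68], [-2.91, 2.91]. Speed limits (rad/s): [2.57, 2.57, 3.14, 3.14, 3.14, 3.14].

## Interface

Orientations are given as [roll, pitch, yaw] about the fixed x, y, z axes, in that order (R = Rz(yaw) Ry(pitch) Rx(roll)).
In Python, from rig import bot gives the robot as it stands.
- The arm moves only by the tool step_arm, never from a script. Its argument "rows" is a list that holds one entry, the list of rows, each a list of 7 numbers: the shift along the world's x, y, z in cm, then the turn, a rotation vector about the world's x, y, z in rad, then the gripper's target within -1 to 1 (fully open at 1, half-way at 0, shut at -1). A call has 1 to 12 rows; each row is the pose to reach, as a shift and turn from the pose commanded when the call began; what a row does not reach only later rows make up. A row lasts 1/10 s, in which the tool goes at most 50 mm and 8.59 degrees, less where a joint would pass 70% of its speed; a pose out of reach is approached as far as the arm can. A call with a gripper value outside its range is refused whole. The fingers move at their own pace and stop on an object; the grip force is fixed at half the most. Time passes only in rows, so rows that repeat a pose let the fingers close. It gives the time, the measured TCP pose, the force, the opening and the grip force at its end, in the units of the state.
- bot.read_state(): the state, without advancing time (a new reading comes with each control period).
- bot.get_image(name): name is "scene" or "top"; returns the picture (400x640x3 uint8, red, green, blue); there is no depth.
- bot.calibration(name): a dict with "fx", "fy", "cx", "cy" (pixels), "pose" (4x4, takes a point from camera to world coordinates). Camera axes: x right, y down, z forward; pixel columns grow to the right and rows downward; lengths in mm; the calibration is good to about 2 mm. A picture is of the moment at which its call begins. calibration takes no time and is no camera call.
- bot.finish_job(): hands the job in; it is judged then, once.
The state is a dict: "clock": time; "q": joint angles; "qvel": joint speeds; "effort": joint torques, N m; "tool_pos": TCP position; "tcp_rot": TCP orientation; "force": force on the tool from outside, world axes, zero at the start; "wrist_torque": the same for the moment, N m; "gripper_width": opening from 0.0 (shut) to 1.0 (fully open); "finger_force": force on a finger pad.
Only numpy, scipy, OpenCV 4.12 (cv2) and the standard library are available. Lean on these libraries where they do the work, as an engineer would, in place of code of your own. Each camera call takes 0.05 s, during which the arm holds its last target. There are 200 camera calls.

## Working session

There is one attempt and no reset: what is moved stays moved. The work goes in short steps, Python scripts to look and compute and a tool call to move; the robot and the scene stay as the last step left them, time stands still between calls to the robot, and variables do not carry over. Pictures are saved under pics/ and viewed, at most 14 in all, crops included, and the job is handed in when it is done.

Besides the shell and the picture viewer there is one more tool, called after "Call:" as name(argument=value, ...), one argument or row to a line, values as JSON. step_arm: Moves the arm, as the interface text tells. Its arguments: {"type":"object","properties":{"rows":{"type":"array"}},"required":["rows"]}

```bash
mkdir -p pics; ls; cat > h.py <<'E'
import numpy as np,cv2
from rig import bot
def snap(n,f):
    im=bot.get_image(n); cv2.imwrite('pics/'+f,im[:,:,::-1]); return im
def ray(n,u,v,z):
    c=bot.calibration(n);T=np.array(c['pose'])
    d=T[:3,:3]@np.array([(u-c['cx'])/c['fx'],(v-c['cy'])/c['fy'],1]);o=T[:3,3]
    return (o+d*(z-o[2])/d[2]).round(1)
def proj(n,p):
    c=bot.calibration(n);T=np.array(c['pose'])
    q=T[:3,:3].T@(np.array(p,float)-T[:3,3]);return np.round([c['fx']*q[0]/q[2]+c['cx'],c['fy']*q[1]/q[2]+c['cy']],1)
E
python3 - <<'E'
from h import *
snap('top','t0.png');snap('scene','s0.png')
for n in('top','scene'):print(bot.calibration(n))
print(bot.read_state())
E
```

```text
pics
{'fx': 458.1556342229032, 'fy': 458.1556342229032, 'cx': 322.0562173614613, 'cy': 208.575922979693, 'pose': array([[-1.01529117e-02, -9.85785411e-01,  1.67702240e-01,
         3.46994785e+02],
       [-9.99903708e-01,  8.42201482e-03, -1.10292786e-02,
         7.92327895e+01],
       [ 9.46011119e-03, -1.67798070e-01, -9.85775996e-01,
         1.36488901e+03],
       [ 0.00000000e+00,  0.00000000e+00,  0.00000000e+00,
         1.00000000e+00]])}
{'fx': 412.6395459249723, 'fy': 412.6395459249723, 'cx': 325.83461504101194, 'cy': 196.4079008607634, 'pose': array([[ 7.00329990e-01, -6.21335612e-01,  3.51397158e-01,
         7.37488922e+01],
       [-7.13728070e-01, -6.01648641e-01,  3.58623973e-01,
        -4.31962452e+02],
       [-1.14082230e-02, -5.01957139e-01, -8.64817254e-01,
         1.31621936e+03],
       [ 0.00000000e+00,  0.00000000e+00,  0.00000000e+00,
         1.00000000e+00]])}
{'clock': 0.1, 'q': array([ 1.09640647e+00,  1.24472527e-01,  1.65153591e+00, -2.50900517e-05,
        1.36749441e+00, -8.26174118e-02]), 'qvel': array([-0.00114234, -0.00089811, -0.00265768, -0.00021792,  0.00088056,
       -0.00111451]), 'effort': array([ 2.74195927e-04, -4.18882263e+01, -3.61096108e+01,  7.77124800e-02,
        4.62234439e-02, -8.20317996e-05]), 'tool_pos': array([247.98654204, 600.25779035, 238.48969952]), 'tcp_rot': array([-3.13968694e+00, -1.33156562e-04,  2.74982517e+00]), 'force': array([-0.45538848, -0.33963438,  0.05702543]), 'wrist_torque': array([ 0.00276641,  0.02281481, -0.01014304]), 'finger_force': 0.0, 'gripper_width': 0.9993500837094397}
```

View pics/t0.png

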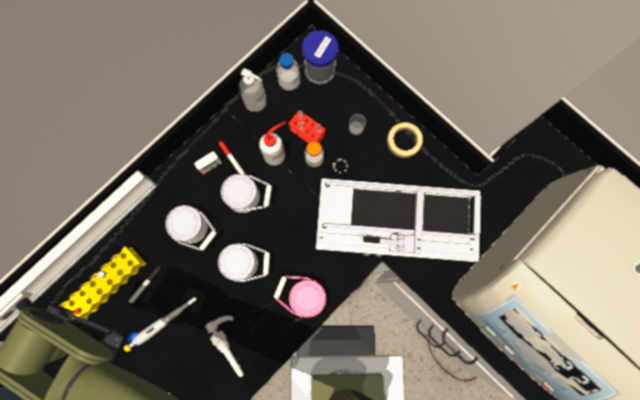

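View pics/s0.png

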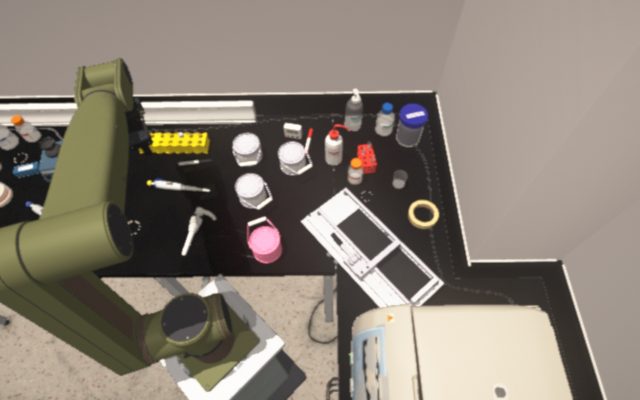

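The top view has three white tins, at (240,193), (187,226) and (238,262). The pink look-alike is at (305,297) and I'll leave it alone. The shaker spans (318–480, 180–260), with the stop near (418,215) and the black paddle at about (372,239). Bystanders: orange-cap bottle at (314,154), wash bottle at (271,148). I'll enlarge the crops to confirm this.

```bash
python3 - <<'E'
from h import *
im=cv2.imread('pics/t0.png')
a=cv2.resize(im[170:270,310:490],None,fx=4.4,fy=4.4,interpolation=cv2.INTER_CUBIC)
cv2.imwrite('pics/c1.png',a)
b=cv2.resize(im[165:325,155:335],None,fx=3.7,fy=3.7,interpolation=cv2.INTER_CUBIC);cv2.imwrite('pics/c2.png',b)
E
```

```text
(no output)
```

View pics/c1.png

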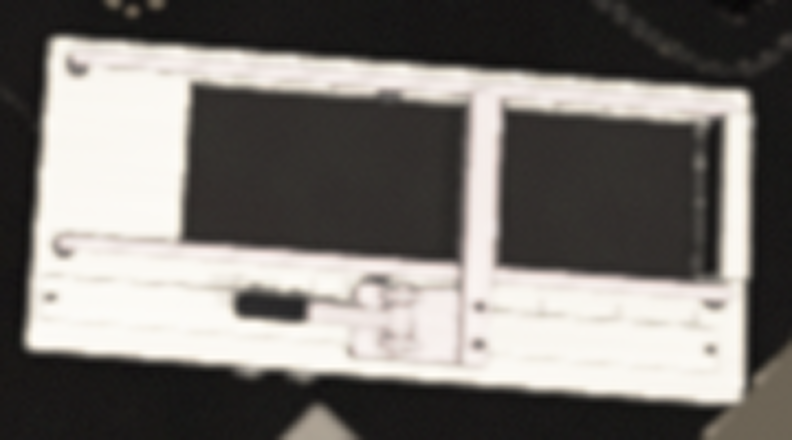

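View pics/c2.png

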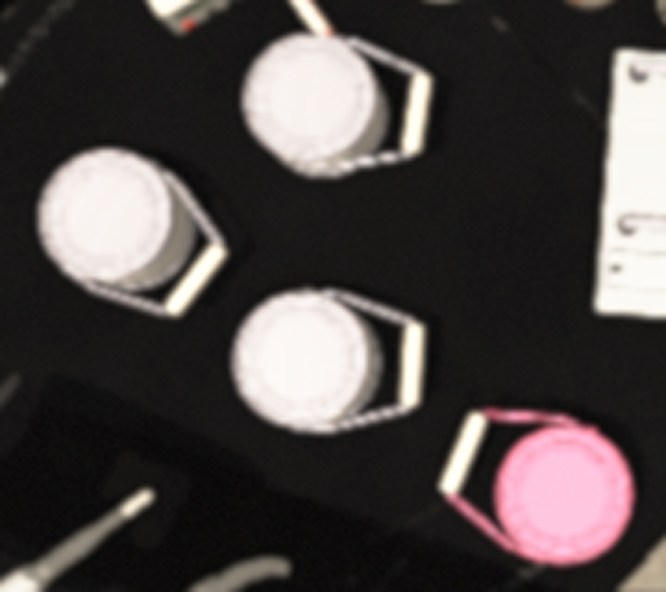

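```bash
python3 - <<'E'
from h import *
f=lambda x,y:((x+.5)/4.4+310-.5,(y+.5)/4.4+170-.5)
g=lambda x,y:((x+.5)/3.7+155-.5,(y+.5)/3.7+165-.5)
def P(nm,fn,x,y,z):
    p=ray('top',*fn(x,y),z);print(nm,p);return p
a=P('rodfar L',f,75,55,85);b=P('rodfar R',f,720,97,85)
c=P('rodnear L',f,62,240,85);d=P('rodnear R',f,720,287,85)
for u,v in((a,b),(c,d)):print('yaw',np.arctan2(-(u-v)[0],(u-v)[1]))
s1=P('stop far',f,484,92,106);s2=P('stop near',f,478,270,106)
P('stop face far',f,500,92,106);P('stop face near',f,495,270,106)
P('endbar face',f,722,120,104);P('endbar face',f,722,270,104);P('endbar far corner',f,750,92,104)
P('endbar base far',f,698,120,58);P('endbar base near',f,695,272,58)
P('paddle',f,271,305,111)
P('platTL',f,50,38,55);P('platBL',f,25,350,55);P('platBR',f,742,400,55)
for n,t,gr in(('A',(308,97),((422,75),(412,155))),('B',(106,213),((217,248),(173,312))),('C',(300,358),((414,323),(408,407)))):
    p=P(n+' top',g,*t,80);q=P('g1',g,*gr[0],60);r=P('g2',g,*gr[1],60);m=(q+r)/2
    print(n,'grip',m,'len',np.linalg.norm(q-r),'dist',np.linalg.norm((m-p)[:2]),'dir',np.arctan2(*(m-p)[[1,0]]))
# scene cross-check
for n,p in(('A',0),):pass
E
```

```text
rodfar L [641.4  51.   85. ]
rodfar R [ 610.1 -368.1   85. ]
rodnear L [520.2  60.7  85. ]
rodnear R [ 486.1 -360.    85. ]
yaw -0.0745454550624904
yaw -0.0808785697389663
stop far [ 610.3 -209.7  106. ]
stop near [ 495.9 -200.7  106. ]
stop face far [ 610.2 -220.   106. ]
stop face near [ 495.8 -211.4  106. ]
endbar face [ 591.2 -361.8  104. ]
endbar face [ 494.8 -355.4  104. ]
endbar far corner [ 609.3 -381.   104. ]
endbar base far [ 600.3 -361.9   58. ]
endbar base near [ 499.  -353.5   58. ]
paddle [474.5 -69.  111. ]
platTL [660.1  66.8  55. ]
platBL [452.4  85.1  55. ]
platBR [ 415.6 -379.8   55. ]
A top [619. 305.  80.]
g1 [640.2 219.3  60. ]
g2 [576.4 226.5  60. ]
A grip [608.3 222.9  60. ] len 64.20498423019828 dist 82.79432347691477 dir -1.700394718981388
B top [529.9 456.9  80. ]
g1 [504.7 376.2  60. ]
g2 [455.6 408.4  60. ]
B grip [480.15 392.3   60.  ] len 58.71669268615183 dist 81.53663287136649 dir -2.2270527845038424
C top [418.4 306.9  80. ]
g1 [445.4 223.6  60. ]
g2 [381.6 227.5  60. ]
C grip [413.5  225.55  60.  ] len 63.9190894803735 dist 81.4974386100569 dir -1.6309571995641494
```

The sizes agree: platform about 466 x 209 mm and grips about 82 mm from the tin axes. The shaker's yaw is about -0.078, the stop is at about 0.143, and lane_end is at about (547,-358.5). First I'll move above the lever paddle.

Call:
step_arm(
  rows=[
    [[4,-12,0,0,0,-0.15,0],[8,-24,0,0,0,-0.3,0],[12,-36,0,0,0,-0.45,0],[16,-48,0,0,0,-0.6,0],[22.5,-66.7,0,0,0,-1.26,-0.05],[22.5,-66.7,0,0,0,-1.26,-0.05],[22.5,-66.7,0,0,0,-1.26,-0.05],[22.5,-66.7,0,0,0,-1.26,-0.05],[22.5,-66.7,0,0,0,-1.26,-0.05],[22.5,-66.7,0,0,0,-1.26,-0.05],[22.5,-66.7,0,0,0,-1.26,-0.05],[22.5,-66.7,0,0,0,-1.26,-0.05]],
  ],
)

```text
clock: 1.3
tool_pos: [439.8, 30.1, 239.5]
tcp_rot: [3.141, -0.0, 1.49]
force: [0.7, 0.7, 0.0]
gripper_width: 0.472
finger_force: 0.0
```

```bash
python3 - <<'E'
from h import *
a=bot.calibration('top');b=bot.calibration('scene')
def tri(p,q):
    A=[];
    for c,(u,v) in((a,p),(b,q)):
        T=np.array(c['pose']);d=T[:3,:3]@np.array([(u-c['cx'])/c['fx'],(v-c['cy'])/c['fy'],1]);d/=np.linalg.norm(d)
        A.append((np.eye(3)-np.outer(d,d),T[:3,3]))
    return np.linalg.solve(A[0][0]+A[1][0],A[0][0]@A[0][1]+A[1][0]@A[1][1])
print(tri((600,168),(562,306)),tri((492,160),(470,262)))
for z in(0,300,500):print(z,ray('top',455,291,z),ray('top',600,168,z))
E
```

```text
[ 644.43274222 -628.46763624  295.2282905 ] [ 693.87724949 -413.55829073  127.89533749]
0 [ 330.  -324.4    0. ] [ 698.9 -795.2    0. ]
300 [ 333.8 -235.7  300. ] [ 621.6 -603.   300. ]
500 [ 336.2 -176.6  500. ] [ 570.  -474.9  500. ]
```

Call:
step_arm(
  rows=[
    [[3.3,-9.6,0,0,0,0,-0.05],[3.3,-9.6,0,0,0,0,-0.05],[3.3,-9.6,0,0,0,0,-0.05],[3.3,-9.6,-3,0,0,0,-0.05],[3.3,-9.6,-6,0,0,0,-0.05],[3.3,-9.6,-7,0,0,0,-0.05],[3.3,-9.6,-7,0,0,0,-0.05]],
  ],
)

```text
clock: 2.0
tool_pos: [471.4, -62.9, 167.6]
tcp_rot: [-3.137, -0.001, 1.49]
force: [0.1, 0.5, 0.4]
gripper_width: 0.477
finger_force: 0.0
```

```bash
python3 - <<'E'
from h import *
im=snap('scene','s1.png');im2=snap('top','t1.png')
a=cv2.resize(im[200:320,290:450,::-1],None,fx=4,fy=4,interpolation=cv2.INTER_CUBIC)
cv2.imwrite('pics/c3.png',a)
s=bot.read_state();print(s['tool_pos'],s['tcp_rot'],proj('scene',[472.6,-65.7,111]))
E
```

```text
[473.32900098 -63.48903076 170.66080387] [3.14044005e+00 1.05827297e-04 1.49054416e+00] [335.8 239.4]
```

View pics/c3.png

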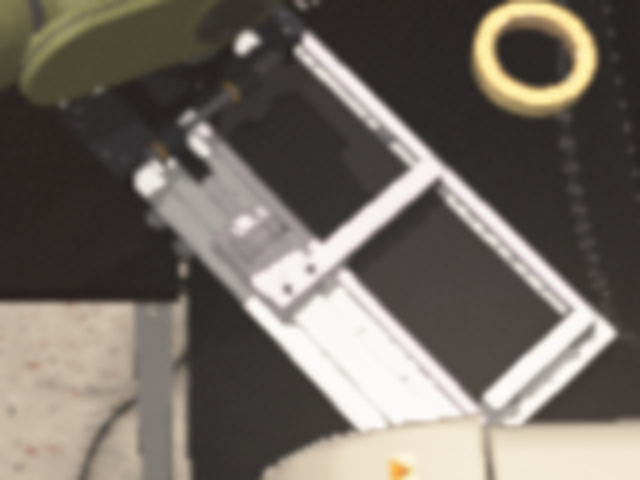

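The two fingertips, at about (150,180) and (200,135) in the crop, straddle the dark paddle. I'll go down and grip it.

Call:
step_arm(
  rows=[
    [[0,-0.2,-2,0,0,0,-0.05],[0,-0.2,-4,0,0,0,-0.05],[0,-0.2,-5.3,0,0,0,-0.05],[0,-0.2,-5.3,0,0,0,-0.05],[0,-0.2,-5.3,0,0,0,-1],[0,-0.2,-5.3,0,0,0,-1],[0,-0.2,-5.3,0,0,0,-1],[0,-0.2,-5.3,0,0,0,-1],[0,-0.2,-5.3,0,0,0,-1]],
  ],
)

```text
clock: 3.0
tool_pos: [473.3, -65.9, 117.3]
tcp_rot: [3.14, 0.0, 1.489]
force: [0.5, -0.8, 0.4]
gripper_width: 0.185
finger_force: 30.0
```

Call:
step_arm(
  rows=[
    [[0,-0.1,0.8,0,0,0,-1],[0,-0.3,1.6,0,0,0,-1],[-0.1,-1.0,3.2,0,0,0,-1],[-0.15,-2.0,4.5,0,0,0,-1],[-0.25,-3.2,5.7,0,0,0,-1],[-0.35,-4.6,6.6,0,0,0,-1],[-0.5,-6.1,7.2,0,0,0,-1],[-0.6,-7.8,7.4,0,0,0,-1],[-0.7,-9.2,7.4,0,0,0,-1],[-0.7,-9.3,7.4,0,0,0,-1]],
  ],
)

```text
clock: 4.0
tool_pos: [465.3, -160.5, 193.1]
tcp_rot: [-3.14, 0.001, 1.489]
force: [-3.2, 2.6, 7.2]
gripper_width: 0.178
finger_force: 30.0
```

```bash
python3 - <<'E'
from h import *
im=snap('scene','s2.png')
a=cv2.resize(im[200:320,290:450,::-1],None,fx=4,fy=4,interpolation=cv2.INTER_CUBIC)
cv2.imwrite('pics/c4.png',a)
s=bot.read_state();print(s['tool_pos'],s['tcp_rot'],s['force'])
E
```

```text
[ 465.33370011 -160.42706032  193.06055839] [-3.14033414e+00  1.03928076e-03  1.48896600e+00] [-3.4317634   0.71991497  6.12176391]
```

View pics/c4.png

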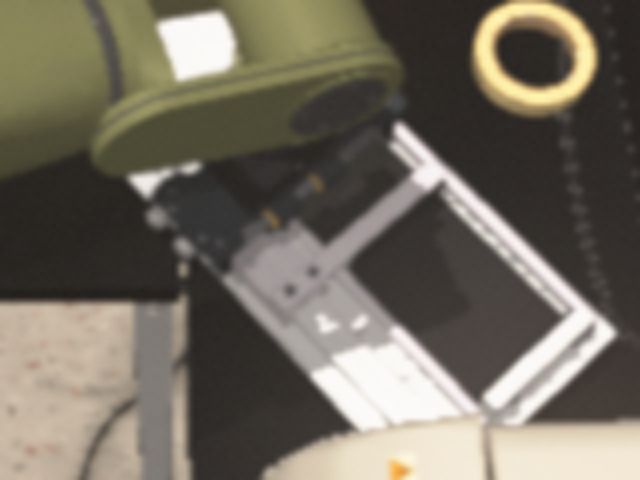

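The lever has followed the arc and is standing up in the grip. I'll release it, rise, turn a quarter turn and go over the lane, in front of the stop.

Call:
step_arm(
  rows=[
    [[0,0,0,0,0,0,-0.3],[0,0,0,0,0,0,-0.3],[0,0,0,0,0,0,-0.3],[0,0,4,0,0,0,-0.3],[0,0,8,0,0,0,-0.3],[0,0,10,0,0,0.15,-0.5],[3,-3,10,0,0,0.3,-1],[6,-6,10,0,0,0.45,-1],[9.1,-8.5,10,0,0,0.6,-1],[9.1,-8.5,10,0,0,0.75,-1],[9.1,-8.5,10,0,0,0.9,-1],[9.1,-8.5,10,0,0,1.05,-1]],
  ],
)

```text
clock: 5.25
tool_pos: [556.9, -244.2, 289.8]
tcp_rot: [-3.141, -0.002, 2.546]
force: [-0.1, -0.6, -0.0]
gripper_width: 0.004
finger_force: 0.0
```

```bash
python3 - <<'E'
from h import *
im=snap('scene','s3.png')
a=cv2.resize(im[190:310,290:450,::-1],None,fx=4,fy=4,interpolation=cv2.INTER_CUBIC)
b=cv2.resize(snap('top','t3.png')[150:290,290:490,::-1],None,fx=3,fy=3)
c=np.zeros((480+0,600,3),np.uint8)
cv2.imwrite('pics/c5.png',cv2.resize(a,(600,450)))
s=bot.read_state();print(s['tool_pos'],s['tcp_rot'],s['force'])
E
```

```text
[ 556.81717669 -243.97916685  290.14456717] [-3.14113733e+00 -8.94395941e-04  2.53966834e+00] [-0.51500643  0.11848475  0.13503652]
```

View pics/c5.png

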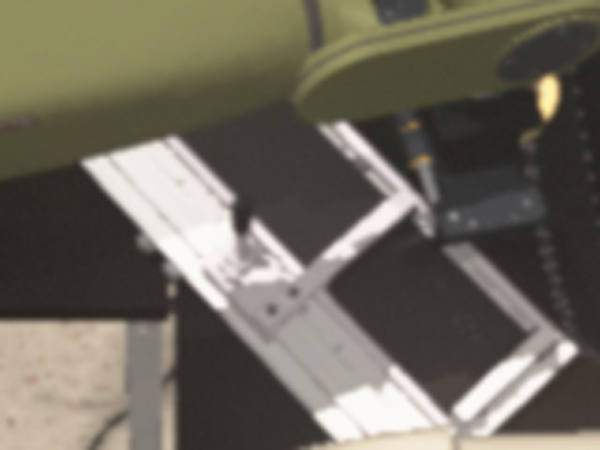

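The lever is upright, with its dark paddle at (240,220) in the crop. I'll go down in front of the stop and then push it back.

Call:
step_arm(
  rows=[
    [[0,0,-4,0,0,0.15,-1],[0,0,-8,0,0,0.3,-1],[0,0,-11,0,0,0.45,-1],[0,0,-14,0,0,0.52,-1],[0,0,-16.5,0,0,0.52,-1],[0,0,-18.5,0,0,0.52,-1],[0,0,-19,0,0,0.52,-1],[0,0,-19,0,0,0.52,-1]],
  ],
)

```text
clock: 6.15
tool_pos: [556.3, -243.6, 99.9]
tcp_rot: [3.141, -0.002, 3.058]
force: [-0.6, 1.0, 0.4]
gripper_width: 0.008
finger_force: 0.0
```

Call:
step_arm(
  rows=[
    [[0.1,1,0,0,0,0,-1],[0.2,2,0,0,0,0,-1],[0.3,4,0,0,0,0,-1],[0.45,6,0,0,0,0,-1],[0.6,8,0,0,0,0,-1],[0.8,10,0,0,0,0,-1],[0.95,12,0,0,0,0,-1],[1.1,14,0,0,0,0,-1],[1.25,16,0,0,0,0,-1],[1.4,18,0,0,0,0,-1],[1.5,19.2,0,0,0,0,-1],[1.55,19.8,0,0,0,0,-1]],
  ],
)

```text
clock: 7.35
tool_pos: [574.4, -46.0, 102.9]
tcp_rot: [-3.138, 0.007, 3.061]
force: [3.5, -7.8, -1.9]
gripper_width: 0.006
finger_force: 3.3
```

Call:
step_arm(
  rows=[
    [[-0.15,-2,0,0,0,0,-1],[-0.15,-2,5,0,0,0,-1],[-0.15,-2,10,0,0,0,-1],[-0.15,-2,15,0,0,0,-1],[-0.15,1,19,0,0,0,-0.5],[-4,10,19,0,0,-0.08,-0.45],[-8,15,19,0,0,-0.08,-0.45]],
  ],
)

```text
clock: 8.05
tool_pos: [525.3, 54.4, 294.7]
tcp_rot: [3.14, 0.007, 2.977]
force: [0.3, 0.3, -1.4]
gripper_width: 0.198
finger_force: 0.0
```

```bash
cat >> h.py <<'E'
def tins(im):
    "disc centres at z=80 and grips at z=60 near them"
    S=4;c=cv2.resize(im[150:320,150:335],None,fx=S,fy=S,interpolation=cv2.INTER_CUBIC)
    g=cv2.cvtColor(c,cv2.COLOR_RGB2GRAY)
    k=cv2.HoughCircles(g,cv2.HOUGH_GRADIENT,1,150,param1=120,param2=18,minRadius=62,maxRadius=80)
    for x,y,r in (k[0] if k is not None else []):
        u,v=(x+.5)/S+149.5,(y+.5)/S+149.5
        m=cv2.mean(c[int(y)-15:int(y)+15,int(x)-15:int(x)+15])[:3]
        print('px',round(u,1),round(v,1),'r',r/S,ray('top',u,v,80),'rgb',np.round(m))
def lane(p):
    d=np.array(p[:2])-[547,-358.5];a=.078
    return np.round([d[0]*np.cos(a)-d[1]*np.sin(a),d[0]*np.sin(a)+d[1]*np.cos(a)],1)
E
python3 - <<'E'
from h import *
im=snap('top','t4.png');tins(im);print('--');tins(cv2.imread('pics/t0.png')[:,:,::-1])
o=cv2.imread('pics/t0.png');b=o[165:325,155:335].astype(int)-im[165:325,155:335,::-1]
print((abs(b).max(2)>60).sum())
a=np.hstack([im[165:325,155:335,::-1],im[165:325,310:490,::-1]]);cv2.imwrite('pics/c6.png',cv2.resize(a,None,fx=2.2,fy=2.2,interpolation=cv2.INTER_CUBIC))
print(bot.read_state()['tool_pos'])
E
```

```text
px 235.8 262.0 r 18.2 [416.7 306.7  80. ] rgb [252. 249. 248.]
px 183.0 223.0 r 18.175 [527.7 457.6  80. ] rgb [251. 246. 243.]
px 238.0 190.5 r 17.35 [620.1 304.7  80. ] rgb [250. 245. 242.]
px 305.0 297.5 r 16.925 [317.7 114.3  80. ] rgb [163. 121. 108.]
--
px 307.2 297.8 r 18.475 [316.9 108.1  80. ] rgb [255. 197. 223.]
px 236.0 262.0 r 18.15 [416.7 306.   80. ] rgb [251. 247. 245.]
px 237.5 190.5 r 17.65 [620.1 306.1  80. ] rgb [248. 242. 239.]
px 182.8 222.8 r 18.175 [528.4 458.4  80. ] rgb [249. 243. 240.]
4813
[521.18161043  59.70626311 293.44557183]
```

View pics/c6.png

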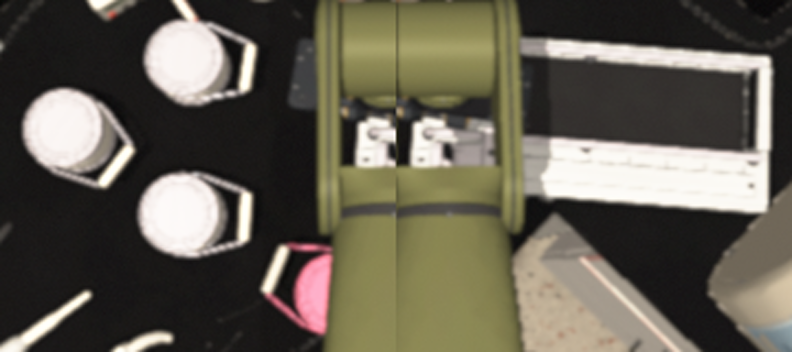

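The tins haven't moved, and the stop is backed off with the lever up. I'll take the near tin (C) first.

Call:
step_arm(
  rows=[
    [[-3,4,0,0,0,0.1,-0.45],[-6,8,0,0,0,0.1,-0.45],[-9,13,0,0,0,0.1,-0.45],[-10.8,16.5,0,0,0,0.1,-0.45],[-10.8,16.5,-4,0,0,0.1,-0.45],[-10.8,16.5,-8,0,0,0.1,-0.45],[-10.8,16.5,-12,0,0,0.1,-0.45],[-10.8,16.5,-15,0,0,0.1,-0.45],[-10.8,16.5,-15,0,0,0.1,-0.45],[-10.8,16.5,-15,0,0,0.1,-0.45]],
  ],
)

```text
clock: 9.1
tool_pos: [416.8, 218.0, 141.9]
tcp_rot: [3.141, 0.001, 3.08]
force: [-0.4, 0.7, 0.2]
gripper_width: 0.272
finger_force: 0.0
```

```bash
python3 - <<'E'
from h import *
im=snap('scene','s5.png')
cv2.imwrite('pics/c7.png',cv2.resize(im[130:270,200:360,::-1],None,fx=4,fy=4,interpolation=cv2.INTER_CUBIC))
s=bot.read_state();print(s['tool_pos'],s['tcp_rot'])
E
```

```text
[417.74739854 218.26025973 143.10765132] [3.13999095 0.00324361 3.07996652]
```

View pics/c7.png

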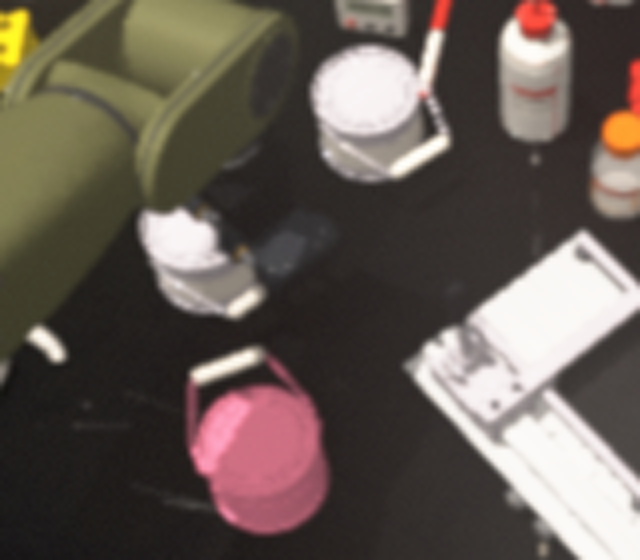

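The gripper is over tin C's grip, and the TCP reads (417.5,218). I'll correct it by (-4,+7) mm, go down and grip.

Call:
step_arm(
  rows=[
    [[-0.4,0.7,-1,0,0,0,-0.45],[-0.4,0.7,-3,0,0,0,-0.45],[-0.4,0.7,-5,0,0,0,-0.45],[-0.4,0.7,-6.5,0,0,0,-0.45],[-0.4,0.7,-7.7,0,0,0,-0.45],[-0.4,0.7,-7.7,0,0,0,-0.45],[-0.4,0.7,-7.7,0,0,0,-1],[-0.4,0.7,-7.7,0,0,0,-1],[-0.4,0.7,-7.7,0,0,0,-1],[-0.4,0.7,-7.7,0,0,0,-1]],
  ],
)

```text
clock: 10.15
tool_pos: [413.5, 225.1, 64.7]
tcp_rot: [3.14, 0.002, 3.08]
force: [0.3, 1.9, 0.1]
gripper_width: 0.122
finger_force: 30.0
```

Call:
step_arm(
  rows=[
    [[0,0,0.8,0,0,0,-1],[0,0,1.6,0,0,0,-1],[0,0.35,3.1,0,0,0,-1],[0.05,1,4.7,0,0,0,-1],[0.1,1.9,6,0,0,0,-1],[0.2,3.1,7.1,0,0,0,-1],[0.25,4.4,8,0,0,0,-1],[0.35,6,8.6,0,0,0,-1],[0.45,7.6,8.9,0,0,0,-1],[0.5,8.2,8.9,0,0,0,-1],[0.5,8.2,8.9,0,0,0,-1]],
  ],
)

```text
clock: 11.25
tool_pos: [418.9, 310.4, 157.6]
tcp_rot: [3.135, 0.003, 3.081]
force: [-5.6, 0.5, 15.8]
gripper_width: 0.116
finger_force: 30.0
```

Call:
step_arm(
  rows=[
    [[0,0,1,0,0,0,-1],[0,0,3,0,0,0,-1],[0,0,6,0,0,0,-1],[0,0,10,0,0,0,-1],[0,0,13.5,0,0,0,-1],[0,0,13.5,0,0,0,-1]],
  ],
)

```text
clock: 11.85
tool_pos: [419.4, 308.3, 293.1]
tcp_rot: [3.136, 0.007, 3.08]
force: [1.4, 1.3, -3.5]
gripper_width: 0.115
finger_force: 30.0
```

```bash
python3 - <<'E'
from h import *
im=snap('scene','s6.png')
cv2.imwrite('pics/c8.png',cv2.resize(im[110:270,200:360,::-1],None,fx=3.5,fy=3.5,interpolation=cv2.INTER_CUBIC))
s=bot.read_state();print(s['tool_pos'],s['tcp_rot'],s['force'])
E
```

```text
[418.44601275 307.59953891 289.56715666] [3.13869883 0.00363895 3.0801886 ] [ 0.18557111 -0.49076486 -4.36873331]
```

View pics/c8.png

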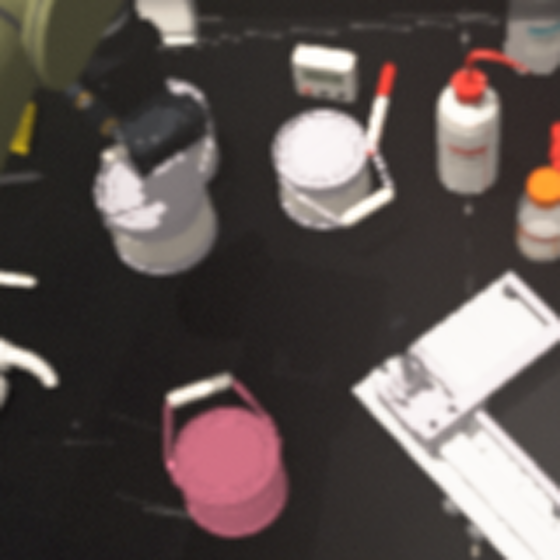

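The tin is hanging upright from the grip at (155,215) in the crop. I'll carry it round the lever, along the lane's centre line, to the end bar.

Call:
step_arm(
  rows=[
    [[1,-1,0,0,0,0,-1],[3,-3,0,0,0,0,-1],[5,-5,0,0,0,0,-1],[7.5,-7.5,0,0,0,0,-1],[10,-10,0,0,0,0,-1],[12.5,-12.5,0,0,0,0,-1],[14.5,-14.5,0,0,0,0,-1],[16,-17,0,0,0,-0.02,-1],[16.2,-20,0,0,0,-0.02,-1],[16.1,-23,0,0,0,-0.02,-1],[16,-26,0,0,0,-0.02,-1],[15.8,-28,0,0,0,-0.02,-1]],
  ],
)

```text
clock: 13.1
tool_pos: [574.4, 23.8, 283.2]
tcp_rot: [-3.141, -0.006, 3.058]
force: [-0.2, -0.5, -4.7]
gripper_width: 0.119
finger_force: 30.0
```

Call:
step_arm(
  rows=[
    [[-0.2,-3,0,0,0,0,-1],[-0.4,-6,0,0,0,0,-1],[-0.7,-9,0,0,0,0,-1],[-0.9,-12,0,0,0,0,-1],[-1.2,-15,0,0,0,0,-1],[-1.4,-18,0,0,0,0,-1],[-1.6,-21,0,0,0,0,-1],[-1.9,-24,0,0,0,0,-1],[-2.1,-27,0,0,0,0,-1],[-2.3,-29.5,0,0,0,0,-1],[-2.4,-31,0,0,0,0,-1],[-2.4,-31,0,0,0,0,-1]],
  ],
)

```text
clock: 14.3
tool_pos: [550.4, -285.1, 284.5]
tcp_rot: [3.14, -0.004, 3.057]
force: [-0.9, 0.5, -2.5]
gripper_width: 0.118
finger_force: 30.0
```

```bash
python3 - <<'E'
from h import *
s=bot.read_state();print(s['tool_pos'],s['tcp_rot'],s['force'],lane(s['tool_pos']),s['qvel'].round(3))
E
```

```text
[ 550.4151999  -285.12758314  284.51432435] [ 3.13994667 -0.00421223  3.05700947] [-0.93951799  0.50909599 -2.47734545] [-2.3 73.4] [ 0.04  -0.025  0.001  0.021  0.013  0.019]
```

Call:
step_arm(
  rows=[
    [[0.1,-1.7,0,0,0,0,-1],[0.1,-1.7,0,0,0,0,-1],[0.1,-1.7,-1.5,0,0,0,-1],[0.1,-1.7,-3,0,0,0,-1],[0.1,-1.7,-4,0,0,0,-1],[0.1,-1.7,-4,0,0,0,-1],[0.1,-1.7,-4,0,0,0,-1]],
  ],
)

```text
clock: 15.0
tool_pos: [552.5, -300.0, 246.9]
tcp_rot: [3.141, -0.001, 3.06]
force: [-0.2, -0.8, -3.6]
gripper_width: 0.117
finger_force: 30.0
```

```bash
python3 - <<'E'
from h import *
im=snap('scene','s7.png');t=snap('top','t7.png')
a=cv2.resize(im[200:320,310:450,::-1],(560,480),interpolation=cv2.INTER_CUBIC)
cv2.imwrite('pics/c9.png',a)
s=bot.read_state();print(s['tool_pos'],s['force'],lane(s['tool_pos']))
E
```

```text
[ 553.04197706 -300.54477054  248.40395879] [-0.39931614 -0.40900765 -4.37541275] [ 1.5 58.2]
```

View pics/c9.png

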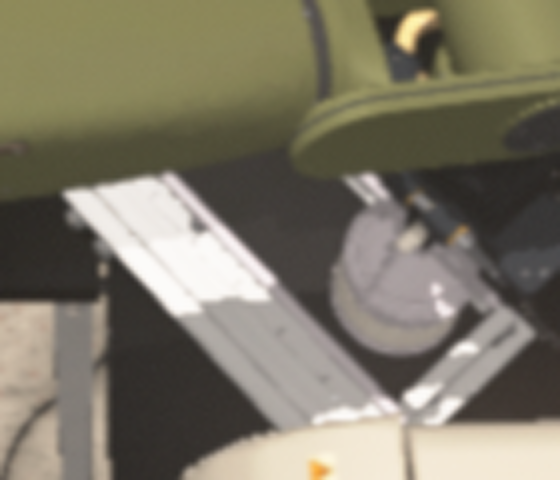

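The tin hangs over the lane between the rods, close to the end bar. I'll lower it, watching the force.

Call:
step_arm(
  rows=[
    [[-0.1,-0.2,-1,0,0,0,-1],[-0.1,-0.2,-2,0,0,0,-1],[-0.1,-0.2,-3,0,0,0,-1],[-0.1,-0.2,-3.3,0,0,0,-1],[-0.1,-0.2,-3.3,0,0,0,-1]],
  ],
)

```text
clock: 15.6
tool_pos: [551.6, -302.6, 214.7]
tcp_rot: [-3.141, -0.0, 3.06]
force: [-1.8, -0.4, 0.4]
gripper_width: 0.113
finger_force: 30.0
```

Call:
step_arm(
  rows=[
    [[0,0,-0.1,0,0,0,-1],[0,0,-0.2,0,0,0,-1],[0,0,-0.3,0,0,0,-1],[0,0,-0.3,0,0,0,-1],[0,0,-0.3,0,0,0,-1]],
  ],
)

```text
clock: 16.1
tool_pos: [552.2, -303.3, 214.7]
tcp_rot: [-3.139, 0.002, 3.06]
force: [-4.0, 0.2, 8.0]
gripper_width: 0.119
finger_force: 30.0
```

Call:
step_arm(
  rows=[
    [[0,0,0,0,0,0,-0.35],[0,0,0,0,0,0,-0.35],[0,0,0,0,0,0,-0.35],[0,0,2,0,0,0,-0.35],[0,0,5,0,0,0,-0.35],[0,0,9,0,0,0,-0.4],[0.5,5,9,0,0,0,-0.45],[1,10,9,0,0,0,-0.45],[1.5,15,9,0,0,0,-0.45],[2,20,9,0,0,0,-0.45],[3,25,9,0,0,-0.05,-0.45],[3,30,9,0,0,-0.05,-0.45]],
  ],
)

```text
clock: 17.3
tool_pos: [581.9, -2.4, 301.2]
tcp_rot: [3.141, 0.0, 3.009]
force: [-0.0, -0.4, 0.3]
gripper_width: 0.273
finger_force: 0.0
```

```bash
python3 - <<'E'
from h import *
im=snap('top','t8.png');tins(im)
s=bot.read_state();print(s['tool_pos'],s['tcp_rot'])
# lane tin
S=4;c=cv2.resize(im[170:270,400:500],None,fx=S,fy=S,interpolation=cv2.INTER_CUBIC)
k=cv2.HoughCircles(cv2.cvtColor(c,cv2.COLOR_RGB2GRAY),cv2.HOUGH_GRADIENT,1,150,param1=120,param2=15,minRadius=65,maxRadius=85)
if k is not None:
  for x,y,r in k[0]:
    p=ray('top',(x+.5)/S+399.5,(y+.5)/S+169.5,138);print(p,r/S,lane(p))
E
```

```text
px 307.2 297.8 r 18.475 [316.9 108.1  80. ] rgb [254. 178. 204.]
px 183.8 222.0 r 17.1 [530.5 455.6  80. ] rgb [251. 247. 245.]
px 239.5 191.8 r 18.75 [616.4 300.3  80. ] rgb [251. 246. 244.]
[581.3570309    4.40442839 301.26570954] [ 3.13585542e+00 -1.03376574e-03  3.01553519e+00]
[ 552. -311.  138.] 20.55 [ 1.3 47.7]
```

```bash
python3 - <<'E'
from h import *
o=cv2.imread('pics/t0.png').astype(int);n=cv2.imread('pics/t8.png').astype(int)
for nm,(x,y) in dict(A=(245,193),B=(192,228)).items():
    d=abs(o-n)[y-30:y+30,x-35:x+35].max(2);print(nm,(d>70).sum())
# grip tube of A by thresholds: bright, right of tin
for im in(o,n):
    m=((im.min(2)>140)[170:220,262:275]);ys,xs=np.nonzero(m);print(len(xs),xs.mean()+262,ys.mean()+170)
E
```

```text
A 0
B 67
110 266.8545454545455 194.6
116 266.8189655172414 194.27586206896552
```

Call:
step_arm(
  rows=[
    [[0.5,4,0,0,0,0,-0.45],[1,8,0,0,0,0,-0.45],[1.5,12,0,0,0,0,-0.45],[2,16,0,0,0,0,-0.45],[2.6,20,0,0,0,0,-0.45],[2.6,21.9,-3,0,0,0,-0.45],[2.6,21.9,-7,0,0,0,-0.45],[2.6,21.9,-11,0,0,0,-0.45],[2.6,21.9,-15,0,0,0,-0.45],[2.6,21.9,-17,0,0,0,-0.45],[2.6,21.9,-17,0,0,0,-0.45],[2.6,21.9,-17,0,0,0,-0.45]],
  ],
)

```text
clock: 18.55
tool_pos: [607.9, 214.5, 131.8]
tcp_rot: [-3.142, -0.0, 3.01]
force: [-0.3, -0.1, 0.3]
gripper_width: 0.274
finger_force: 0.0
```

Call:
step_arm(
  rows=[
    [[0,0.85,-1,0,0,0,-0.45],[0,0.85,-3,0,0,0,-0.45],[0,0.85,-5,0,0,0,-0.45],[0,0.85,-6.6,0,0,0,-0.45],[0,0.85,-6.6,0,0,0,-0.45],[0,0.85,-6.6,0,0,0,-0.45],[0,0.85,-6.6,0,0,0,-1],[0,0.85,-6.6,0,0,0,-1],[0,0.85,-6.6,0,0,0,-1],[0,0.85,-6.6,0,0,0,-1]],
  ],
)

```text
clock: 19.55
tool_pos: [608.4, 223.4, 66.6]
tcp_rot: [3.14, 0.002, 3.01]
force: [1.1, 1.6, 0.9]
gripper_width: 0.117
finger_force: 30.0
```

Call:
step_arm(
  rows=[
    [[0,0,0.8,0,0,0,-1],[0,0.05,1.6,0,0,0,-1],[0.05,0.35,3.1,0,0,0,-1],[0.1,1,4.7,0,0,0,-1],[0.25,1.9,6,0,0,0,-1],[0.4,3.1,7.1,0,0,0,-1],[0.55,4.4,8,0,0,0,-1],[0.8,5.9,8.6,0,0,0,-1],[1,7.5,8.9,0,0,0,-1],[1.05,8.1,8.9,0,0,0,-1],[1.05,8.1,8.9,0,0,0,-1]],
  ],
)

```text
clock: 20.65
tool_pos: [618.0, 305.1, 154.0]
tcp_rot: [-3.141, -0.001, 3.011]
force: [1.3, -0.6, -2.4]
gripper_width: 0.115
finger_force: 30.0
```

Call:
step_arm(
  rows=[
    [[0,0,1,0,0,0,-1],[0,0,3,0,0,0,-1],[0,0,6,0,0,0,-1],[0,0,10,0,0,0,-1],[0,0,14,0,0,0,-1],[0,0,14,0,0,0,-1],[0,0,14,0,0,0,-1]],
  ],
)

```text
clock: 21.35
tool_pos: [618.5, 303.7, 295.8]
tcp_rot: [3.14, 0.002, 3.009]
force: [-1.8, 0.1, -4.6]
gripper_width: 0.115
finger_force: 30.0
```

Call:
step_arm(
  rows=[
    [[-0.2,-1,0,0,0,0.05,-1],[-0.5,-3,0,0,0,0.05,-1],[-1.1,-6,0,0,0,0.05,-1],[-1.7,-9,0,0,0,0.05,-1],[-2.3,-12,0,0,0,0.05,-1],[-2.9,-15,0,0,0,0.05,-1],[-3.2,-18,0,0,0,0.05,-1],[-3.5,-21,0,0,0,0.05,-1],[-3.8,-24,0,0,0,0.05,-1],[-4,-27,0,0,0,0.05,-1],[-4.3,-30,0,0,0,0.05,-1],[-4.5,-33,0,0,0,0.05,-1]],
  ],
)

```text
clock: 22.55
tool_pos: [571.2, -27.9, 292.1]
tcp_rot: [-3.141, -0.004, 3.058]
force: [-0.4, 0.3, -3.8]
gripper_width: 0.118
finger_force: 30.0
```

Call:
step_arm(
  rows=[
    [[-0.2,-3,0,0,0,0,-1],[-0.5,-6,0,0,0,0,-1],[-0.7,-9,0,0,0,0,-1],[-1,-12,0,0,0,0,-1],[-1.2,-14.5,0,0,0,0,-1],[-1.3,-16.4,0,0,0,0,-1],[-1.4,-17,0,0,0,0,-1],[-1.4,-17,0,0,0,0,-1],[-1.4,-17,0,0,0,0,-1]],
  ],
)

```text
clock: 23.45
tool_pos: [558.6, -195.4, 293.7]
tcp_rot: [3.141, -0.001, 3.059]
force: [-0.4, -0.1, -3.4]
gripper_width: 0.12
finger_force: 30.0
```

```bash
python3 - <<'E'
from h import *
s=bot.read_state();print(s['tool_pos'],s['tcp_rot'],s['force'],lane(s['tool_pos']))
E
```

```text
[ 558.60358889 -195.38517456  293.72865956] [ 3.14051818e+00 -1.44464918e-03  3.05941770e+00] [-0.42713546 -0.08641971 -3.41049475] [ -1.1 163.5]
```

Call:
step_arm(
  rows=[
    [[0.1,-0.4,0,0,0,0,-1],[0.1,-0.4,-2,0,0,0,-1],[0.1,-0.4,-4,0,0,0,-1],[0.1,-0.4,-6,0,0,0,-1],[0.1,-0.4,-7.3,0,0,0,-1],[0.1,-0.4,-7.6,0,0,0,-1],[0.1,-0.4,-7.8,0,0,0,-1],[0.1,-0.4,-8,0,0,0,-1],[0.1,-0.4,-8.1,0,0,0,-1],[0.1,-0.4,-8.1,0,0,0,-1]],
  ],
)

```text
clock: 24.45
tool_pos: [560.5, -200.1, 214.4]
tcp_rot: [-3.141, 0.001, 3.06]
force: [0.1, 0.2, -4.4]
gripper_width: 0.118
finger_force: 30.0
```

Call:
step_arm(
  rows=[
    [[0,0,-0.2,0,0,0,-1],[0,0,-0.3,0,0,0,-1],[0,0,-0.4,0,0,0,-1],[0,0,-0.4,0,0,0,-1]],
  ],
)

```text
clock: 24.85
tool_pos: [560.1, -199.9, 209.5]
tcp_rot: [3.141, -0.0, 3.06]
force: [0.0, 0.5, -3.0]
gripper_width: 0.119
finger_force: 30.0
```

Call:
step_arm(
  rows=[
    [[0,0,-0.1,0,0,0,-1],[0,0,-0.2,0,0,0,-1],[0,0,-0.3,0,0,0,-1],[0,0,-0.3,0,0,0,-1]],
  ],
)

```text
clock: 25.25
tool_pos: [560.6, -200.4, 208.5]
tcp_rot: [-3.14, 0.002, 3.06]
force: [-4.1, 0.1, 4.6]
gripper_width: 0.116
finger_force: 30.0
```

Call:
step_arm(
  rows=[
    [[0,0,0,0,0,0,-0.35],[0,0,0,0,0,0,-0.35],[0,0,0,0,0,0,-0.35],[0,0,2,0,0,0,-0.35],[0,0,5,0,0,0,-0.35],[0,0,9,0,0,0,-0.4],[0.5,4,9,0,0,-0.1,-0.45],[1,9,9,0,0,-0.2,-0.45],[1.5,13,9,0,0,-0.3,-0.45],[1.7,17,9,0,0,-0.4,-0.45],[1.7,21,9,0,0,-0.5,-0.45],[1,26,9,0,0,-0.57,-0.45]],
  ],
)

```text
clock: 26.45
tool_pos: [570.4, 60.7, 296.2]
tcp_rot: [-3.142, 0.0, 2.485]
force: [-0.3, 0.9, -1.1]
gripper_width: 0.275
finger_force: 0.0
```

```bash
python3 - <<'E'
from h import *
im=snap('top','t9.png');tins(im);im=im[:,:,::-1]
s=bot.read_state();print(s['tool_pos'],s['tcp_rot'])
a=cv2.resize(im[180:270,150:240],None,fx=4,fy=4,interpolation=cv2.INTER_CUBIC);b=cv2.resize(im[180:270,400:490],None,fx=4,fy=4,interpolation=cv2.INTER_CUBIC)
cv2.imwrite('pics/c10.png',np.hstack([a,b]))
E
```

```text
px 183.5 222.0 r 17.375 [530.5 456.4  80. ] rgb [251. 247. 245.]
px 305.2 297.5 r 17.075 [317.7 113.6  80. ] rgb [129. 126.  78.]
[568.91489992  67.67405468 296.37091659] [ 3.13760126 -0.00412684  2.48962123]
```

View pics/c10.png

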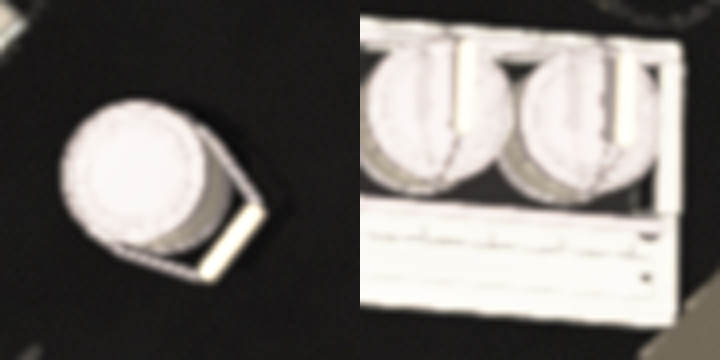

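Tin B hasn't moved: disc at px (183,222), grip mid at (208,241). Both loaded tins stand upright in the lane with their bails up. Now I'll fetch B.

Call:
step_arm(
  rows=[
    [[-1.2,4.5,0,0,0,0,-0.45],[-2.4,9,0,0,0,0,-0.45],[-3.6,13.5,0,0,0,0,-0.45],[-4.8,18,0,0,0,0,-0.45],[-6,22.5,0,0,0,0,-0.45],[-7.2,27,0,0,0,0,-0.45],[-8.4,31,-3,0,0,0,-0.45],[-8.9,32.3,-7,0,0,0,-0.45],[-8.9,32.3,-11,0,0,0,-0.45],[-8.9,32.3,-15,0,0,0,-0.45],[-8.9,32.3,-17,0,0,0,-0.45],[-8.9,32.3,-17,0,0,0,-0.45]],
  ],
)

```text
clock: 27.7
tool_pos: [478.7, 380.9, 121.6]
tcp_rot: [-3.133, -0.003, 2.49]
force: [-0.1, -0.6, -0.3]
gripper_width: 0.277
finger_force: 0.0
```

```bash
python3 - <<'E'
from h import *
s=bot.read_state();print(s['tool_pos'],s['tcp_rot'])
E
```

```text
[478.74899785 380.90844465 121.63610623] [-3.13341824e+00 -2.87102783e-03  2.49032249e+00]
```

Shift by (+1,+10) mm, then down 56 mm and grip.

Call:
step_arm(
  rows=[
    [[0.1,1,-0.3,0,0,0,-0.45],[0.1,1,-2,0,0,0,-0.45],[0.1,1,-4,0,0,0,-0.45],[0.1,1,-5.6,0,0,0,-0.45],[0.1,1,-5.6,0,0,0,-0.45],[0.1,1,-5.6,0,0,0,-0.45],[0.1,1,-5.6,0,0,0,-1],[0.1,1,-5.6,0,0,0,-1],[0.1,1,-5.6,0,0,0,-1],[0.1,1,-5.6,0,0,0,-1]],
  ],
)

```text
clock: 28.7
tool_pos: [486.9, 394.4, 76.3]
tcp_rot: [3.131, 0.006, 2.49]
force: [2.0, -2.5, 12.7]
gripper_width: 0.024
finger_force: 6.7
```

It closed to about 2 mm, so this is not the tube. I'll open, rise and look.

Call:
step_arm(
  rows=[
    [[0,0,0,0,0,0,-0.45],[0,0,0,0,0,0,-0.45],[0,0,0,0,0,0,-0.45],[0,0,3,0,0,0,-0.45],[0,0,7,0,0,0,-0.45],[4,-5,10,0,0,0,-0.45],[7,-10,12,0,0,0,-0.45],[10,-15,12,0,0,0,-0.45],[12,-20,12,0,0,0,-0.45],[12,-24,12,0,0,0,-0.45],[12,-28,12,0,0,0,-0.45]],
  ],
)

```text
clock: 29.8
tool_pos: [601.8, 130.5, 191.3]
tcp_rot: [3.14, 0.002, 2.49]
force: [1.0, -0.1, 0.4]
gripper_width: 0.275
finger_force: 0.0
```

```bash
python3 - <<'E'
from h import *
im=snap('top','t10.png');tins(im);im=im[:,:,::-1]
sc=snap('scene','s10.png')[:,:,::-1]
s=bot.read_state();print(s['tool_pos'],s['tcp_rot'])
a=cv2.resize(im[175:275,150:250],None,fx=4,fy=4,interpolation=cv2.INTER_CUBIC);b=cv2.resize(sc[110:210,200:300],None,fx=4,fy=4,interpolation=cv2.INTER_CUBIC)
cv2.imwrite('pics/c11.png',np.hstack([a,b]))
E
```

```text
px 179.0 234.5 r 17.65 [495.1 467.5  80. ] rgb [251. 247. 245.]
[601.59202703 127.2299902  190.95278671] [-3.14142019e+00  2.26816593e-03  2.48354197e+00]
```

View pics/c11.png

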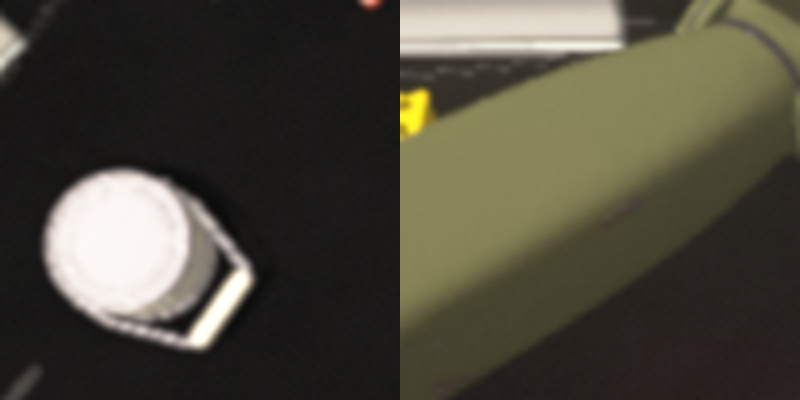

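The tin got knocked about 35 mm aside (disc now at px (179,234.5)) and still stands, bail folded. Re-measuring.

```bash
python3 - <<'E'
from h import *
g=lambda x,y:((x+.5)/4+149.5,(y+.5)/4+174.5)
p=ray('top',*g(115,239),80);q=ray('top',*g(244,277),60);r=ray('top',*g(200,340),60);m=(q+r)/2
print(p,m,'len',np.linalg.norm(q-r),'dist',np.linalg.norm((m-p)[:2]),'dir',np.arctan2(*(m-p)[[1,0]]),'normal',np.arctan2(-(q-r)[0],(q-r)[1]),)
E
```

```text
[495.5 469.3  80. ] [447.65 397.55  60.  ] len 53.33460415152624 dist 86.242014123048 dir -2.1589597278969554 normal -2.161399028487278
```

Call:
step_arm(
  rows=[
    [[-2,3.5,3,0,0,0.06,-0.45],[-4,7,3,0,0,0.06,-0.45],[-6,10.6,3,0,0,0.06,-0.45],[-8,14.1,3,0,0,0.06,-0.45],[-10,17.7,3,0,0,0.06,-0.45],[-12,21.2,3,0,0,0.06,-0.45],[-14,24.8,2,0,0,0.06,-0.45],[-15.3,27.1,0,0,0,0.06,-0.45],[-15.3,27.1,-3,0,0,0.06,-0.45],[-15.3,27.1,-6,0,0,0.06,-0.45],[-15.3,27.1,-6,0,0,0.06,-0.45],[-15.3,27.1,-6,0,0,0.06,-0.45]],
  ],
)

```text
clock: 31.1
tool_pos: [446.9, 403.8, 130.5]
tcp_rot: [-3.141, -0.0, 2.55]
force: [0.2, -0.4, -0.1]
gripper_width: 0.275
finger_force: 0.0
```

```bash
python3 - <<'E'
from h import *
s=bot.read_state();print(s['tool_pos'],s['tcp_rot'])
im=snap('top','t11.png')
o=cv2.imread('pics/t10.png')[:,:,::-1].astype(int);n=im.astype(int)
print((abs(o-n)[210:260,155:195].max(2)>70).sum())
E
```

```text
[446.92930278 403.79036758 130.49155895] [-3.14116485e+00 -3.48510604e-04  2.55030278e+00]
1458
```

Call:
step_arm(
  rows=[
    [[0.15,-0.5,-0.5,0,0,0,-0.45],[0.15,-0.5,-2,0,0,0,-0.45],[0.15,-0.5,-4,0,0,0,-0.45],[0.15,-0.5,-5.5,0,0,0,-0.45],[0.15,-0.5,-6.5,0,0,0,-0.45],[0.15,-0.5,-6.5,0,0,0,-0.45]],
  ],
)

```text
clock: 31.75
tool_pos: [447.7, 397.4, 63.2]
tcp_rot: [-3.138, -0.001, 2.55]
force: [0.0, 0.4, 0.0]
gripper_width: 0.276
finger_force: 0.0
```

Call:
step_arm(
  rows=[
    [[0,0,0,0,0,0,-1],[0,0,0,0,0,0,-1],[0,0,0,0,0,0,-1],[0,0,0,0,0,0,-1]],
  ],
)

```text
clock: 32.15
tool_pos: [449.8, 399.3, 66.8]
tcp_rot: [3.138, 0.001, 2.55]
force: [1.8, 1.8, 0.2]
gripper_width: 0.116
finger_force: 30.0
```

The tube is gripped (11 mm). Now raising the bail and lifting.

Call:
step_arm(
  rows=[
    [[0,0,0.8,0,0,0,-1],[0,0,1.6,0,0,0,-1],[0.2,0.3,3.1,0,0,0,-1],[0.55,0.8,4.7,0,0,0,-1],[1.05,1.6,6,0,0,0,-1],[1.7,2.6,7.1,0,0,0,-1],[2.5,3.7,8,0,0,0,-1],[3.35,5,8.6,0,0,0,-1],[4.2,6.3,8.9,0,0,0,-1],[4.55,6.8,8.9,0,0,0,-1],[4.55,6.8,8.9,0,0,0,-1]],
  ],
)

```text
clock: 33.25
tool_pos: [495.0, 467.5, 155.5]
tcp_rot: [3.14, 0.001, 2.55]
force: [-0.0, -0.6, 0.7]
gripper_width: 0.115
finger_force: 30.0
```

Call:
step_arm(
  rows=[
    [[0,0,1,0,0,0,-1],[0,0,3,0,0,0,-1],[0,0,6,0,0,0,-1],[0,0,10,0,0,0,-1],[0,0,14,0,0,0,-1],[0,0,14,0,0,0,-1],[0,0,14,0,0,0,-1]],
  ],
)

```text
clock: 33.95
tool_pos: [494.1, 466.1, 294.8]
tcp_rot: [3.141, 0.0, 2.55]
force: [-0.6, 0.4, -3.7]
gripper_width: 0.117
finger_force: 30.0
```

Call:
step_arm(
  rows=[
    [[0.4,-1,0,0,0,0.03,-1],[1.1,-3,0,0,0,0.08,-1],[2.2,-6,0,0,0,0.13,-1],[3.3,-9,0,0,0,0.18,-1],[4.4,-12,0,0,0,0.23,-1],[5.5,-15,0,0,0,0.28,-1],[6.6,-18,0,0,0,0.33,-1],[7.7,-21,0,0,0,0.38,-1],[8.8,-24,0,0,0,0.43,-1],[9.5,-27,0,0,0,0.48,-1],[9.5,-30,0,0,0,0.51,-1],[9.3,-33,0,0,0,0.51,-1]],
  ],
)

```text
clock: 35.15
tool_pos: [585.6, 134.7, 289.9]
tcp_rot: [-3.14, -0.007, 3.06]
force: [0.3, 0.3, -3.7]
gripper_width: 0.117
finger_force: 30.0
```

Call:
step_arm(
  rows=[
    [[-0.2,-3,0,0,0,0,-1],[-0.5,-6,0,0,0,0,-1],[-0.7,-9,0,0,0,0,-1],[-0.9,-12,0,0,0,0,-1],[-1.2,-15,0,0,0,0,-1],[-1.4,-18,0,0,0,0,-1],[-1.6,-20.5,0,0,0,0,-1],[-1.7,-22.3,0,0,0,0,-1],[-1.8,-23,0,0,0,0,-1],[-1.8,-23,0,0,0,0,-1],[-1.8,-23,0,0,0,0,-1]],
  ],
)

```text
clock: 36.25
tool_pos: [568.7, -92.9, 292.9]
tcp_rot: [3.141, -0.002, 3.06]
force: [-0.2, 0.5, -2.8]
gripper_width: 0.115
finger_force: 30.0
```

```bash
python3 - <<'E'
from h import *
s=bot.read_state();print(s['tool_pos'],s['tcp_rot'],s['force'],lane(s['tool_pos']))
E
```

```text
[568.69139882 -92.91452511 292.88474842] [ 3.14055124e+00 -2.38082926e-03  3.05998146e+00] [-0.23134455  0.45513432 -2.81231943] [  0.9 266.5]
```

Call:
step_arm(
  rows=[
    [[0,-0.35,0,0,0,0,-1],[0,-0.35,-2,0,0,0,-1],[0,-0.35,-4,0,0,0,-1],[0,-0.35,-6,0,0,0,-1],[0,-0.35,-7.3,0,0,0,-1],[0,-0.35,-7.6,0,0,0,-1],[0,-0.35,-7.8,0,0,0,-1],[0,-0.35,-8,0,0,0,-1],[0,-0.35,-8,0,0,0,-1]],
  ],
)

```text
clock: 37.15
tool_pos: [571.0, -97.8, 221.0]
tcp_rot: [-3.139, 0.006, 3.061]
force: [-7.3, 0.1, 14.6]
gripper_width: 0.119
finger_force: 30.0
```

Call:
step_arm(
  rows=[
    [[0,0,-0.1,0,0,0,-1],[0,0,-0.2,0,0,0,-1],[0,0,-0.2,0,0,0,-1]],
  ],
)

```text
clock: 37.45
tool_pos: [571.6, -98.2, 221.1]
tcp_rot: [-3.138, 0.008, 3.061]
force: [-8.1, -0.5, 21.1]
gripper_width: 0.118
finger_force: 30.0
```

Call:
step_arm(
  rows=[
    [[0,0,0.4,0,0,0,-1],[0,0,0.8,0,0,0,-1],[0,0,0.8,0,0,0,-1],[0,0,0.8,0,0,0,-1]],
  ],
)

```text
clock: 37.85
tool_pos: [569.8, -97.0, 220.9]
tcp_rot: [3.142, 0.001, 3.06]
force: [0.3, 0.0, 2.0]
gripper_width: 0.119
finger_force: 30.0
```

```bash
python3 - <<'E'
from h import *
s=bot.read_state();print(s['tool_pos'],s['tcp_rot'],s['force'],lane(s['tool_pos']))
E
```

```text
[569.75848247 -97.00683461 220.87409072] [3.14155879e+00 1.30632339e-03 3.06008612e+00] [0.28971628 0.03541047 1.98773499] [  2.3 262.5]
```

```bash
python3 - <<'E'
from h import *
sc=snap('scene','s12.png')[:,:,::-1];t=snap('top','t12.png')[:,:,::-1]
a=cv2.resize(sc[180:300,300:440],(700,600),interpolation=cv2.INTER_CUBIC)
# expected bottom/top circles of tin on mat
for z,col in((58,(0,255,0)),(138,(0,0,255))):
    pts=[(proj('scene',[569+49*np.cos(k),-97.5+49*np.sin(k),z])-[300,180])*5 for k in np.linspace(0,2*np.pi,40)]
    for q in pts: cv2.circle(a,tuple(int(v) for v in q),2,col,-1)
cv2.imwrite('pics/c12.png',a)
E
```

```text
(no output)
```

View pics/c12.png

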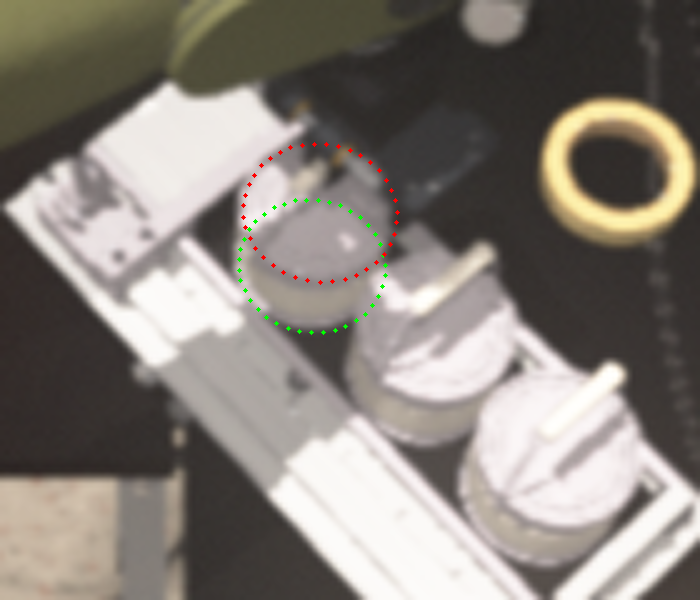

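The tin's lower edge matches the predicted ring for standing on the mat, and the stop lies behind it. The higher TCP comes from a bail gripped lower down. I'll release, retreat and check the lid heights from both views.

Call:
step_arm(
  rows=[
    [[0,0,0,0,0,0,-0.7],[0,0,0,0,0,0,-0.4],[0,0,0,0,0,0,-0.35],[0,0,0,0,0,0,-0.35],[0,0,2,0,0,0,-0.35],[0,0,5,0,0,0,-0.35],[0,0,9,0,0,0,-0.4],[0.5,5,9,0,0,0,-1],[1,10,9,0,0,0,-1],[1.5,15,9,0,0,0,-1],[2,20,9,0,0,0,-1],[2,25,9,0,0,0,-1]],
  ],
)

```text
clock: 39.15
tool_pos: [589.3, 153.7, 310.3]
tcp_rot: [-3.142, 0.0, 3.059]
force: [0.8, -0.3, -0.1]
gripper_width: 0.009
finger_force: 0.0
```

```bash
cat > m.py <<'E'
from h import *
def circ(n,im,p):
    u,v=proj(n,p);S=6;x0,y0=int(u)-32,int(v)-32
    c=cv2.resize(im[y0:y0+64,x0:x0+64],None,fx=S,fy=S,interpolation=cv2.INTER_CUBIC)
    k=cv2.HoughCircles(cv2.cvtColor(c,cv2.COLOR_RGB2GRAY),cv2.HOUGH_GRADIENT,1,20,param1=100,param2=12,minRadius=int(14*S),maxRadius=int(22*S))
    if k is None:return None
    k=min(k[0],key=lambda q:np.hypot(q[0]/S-32,q[1]/S-32));return (k[0]+.5)/S+x0-.5,(k[1]+.5)/S+y0-.5,k[2]/S
def tri(obs):
    A=np.zeros((3,3));b=np.zeros(3)
    for n,u,v in obs:
        c=bot.calibration(n);T=np.array(c['pose']);d=T[:3,:3]@np.array([(u-c['cx'])/c['fx'],(v-c['cy'])/c['fy'],1]);d/=np.linalg.norm(d)
        P=np.eye(3)-np.outer(d,d);A+=P;b+=P@T[:3,3]
    return np.linalg.solve(A,b).round(1)
def run(tag,P):
    t=snap('top','t%s.png'%tag);s=snap('scene','s%s.png'%tag)
    for p in P:
        a=circ('top',t,p);b=circ('scene',s,p)
        print(p,np.round(a,1) if a else a,np.round(b,1) if b else b, end=' ')
        if a and b:
            q=tri([('top',a[0],a[1]),('scene',b[0],b[1])]);print(q,lane(q))
        else:print()
    return t,s
E
python3 - <<'E'
from m import *
run('13',[(551.5,-303,138),(560,-200,138),(569,-97.5,138)])
print(bot.read_state()['tool_pos'])
E
```

```text
(551.5, -303, 138) [456.  207.8  20.8] [410.8 269.8  17.2] [ 555.2 -302.5  124.8] [ 3.8 56.5]
(560, -200, 138) [420.3 204.3  19.3] [387.3 242.5  17.2] [ 561.9 -198.8  152.3] [  2.4 160.4]
(569, -97.5, 138) [382.5 202.7  20.6] [362.  221.3  15. ] [565.  -95.7 151.1] [ -2.5 263.4]
[588.50932123 156.97755193 309.95023995]
```

Call:
step_arm(
  rows=[
    [[-0.4,-4,0,0,0,0,-1],[-0.8,-8,0,0,0,0,-1],[-1.1,-12.2,0,0,0,0,-1],[-1.1,-12.2,-4,0,0,0,-1],[-1.1,-12.2,-8,0,0,0,-1],[-1.1,-12.2,-12,0,0,0,-1],[-1.1,-12.2,-16,0,0,0,-1],[-1.1,-12.2,-19,0,0,0,-1],[-1.1,-12.2,-20.5,0,0,0,-1],[-1.1,-12.2,-20.5,0,0,0,-1]],
  ],
)

```text
clock: 40.25
tool_pos: [576.5, 29.4, 102.8]
tcp_rot: [-3.141, -0.005, 3.059]
force: [-0.5, -0.7, 0.1]
gripper_width: 0.005
finger_force: 0.0
```

Call:
step_arm(
  rows=[
    [[-0.1,-1,0,0,0,0,-1],[-0.15,-1.8,0,0,0,0,-1],[-0.2,-2.4,0,0,0,0,-1],[-0.2,-2.4,0,0,0,0,-1]],
  ],
)

```text
clock: 40.65
tool_pos: [577.1, 4.7, 106.9]
tcp_rot: [-3.141, 0.003, 3.059]
force: [0.1, -0.9, 0.3]
gripper_width: 0.008
finger_force: 0.0
```

```bash
python3 - <<'E'
from h import *
s=bot.read_state();print(s['tool_pos'],s['tcp_rot'],s['force'],lane(s['tool_pos']))
E
```

```text
[577.05377443   4.73431691 106.94338374] [-3.14143666e+00  2.52988311e-03  3.05850600e+00] [ 0.11898576 -0.90127799  0.27599048] [  1.7 364.5]
```

Call:
step_arm(
  rows=[
    [[0,-0.4,-0.2,0,0,0,-1],[-0.05,-0.8,-0.4,0,0,0,-1],[-0.1,-1.2,-0.4,0,0,0,-1],[-0.1,-1.6,-0.4,0,0,0,-1],[-0.15,-2,-0.4,0,0,0,-1],[-0.2,-2.4,-0.4,0,0,0,-1],[-0.2,-2.8,-0.4,0,0,0,-1],[-0.2,-2.8,-0.4,0,0,0,-1]],
  ],
)

```text
clock: 41.45
tool_pos: [573.6, -20.6, 100.9]
tcp_rot: [3.138, -0.002, 3.059]
force: [-0.5, 6.5, -0.6]
gripper_width: 0.005
finger_force: 3.1
```

Call:
step_arm(
  rows=[
    [[0,-0.2,0,0,0,0,-1],[0,-0.4,0,0,0,0,-1],[0,-0.6,0,0,0,0,-1],[0,-0.6,0,0,0,0,-1]],
  ],
)

```text
clock: 41.85
tool_pos: [573.2, -25.5, 100.9]
tcp_rot: [3.136, -0.003, 3.059]
force: [-2.4, 10.8, 2.3]
gripper_width: 0.004
finger_force: 4.9
```

Call:
step_arm(
  rows=[
    [[0,-0.2,0,0,0,0,-1],[0,-0.4,0,0,0,0,-1],[0,-0.6,0,0,0,0,-1],[0,-0.6,0,0,0,0,-1]],
  ],
)

```text
clock: 42.25
tool_pos: [572.8, -30.7, 100.9]
tcp_rot: [3.135, -0.005, 3.059]
force: [-4.3, 12.4, 3.3]
gripper_width: 0.005
finger_force: 6.2
```

Call:
step_arm(
  rows=[
    [[0,-0.2,0,0,0,0,-1],[0,-0.4,0,0,0,0,-1],[0,-0.4,0,0,0,0,-1],[0,-0.4,0,0,0,0,-1]],
  ],
)

```text
clock: 42.65
tool_pos: [572.5, -34.4, 100.9]
tcp_rot: [3.134, -0.006, 3.059]
force: [-5.0, 12.5, 3.6]
gripper_width: 0.003
finger_force: 6.6
```

Call:
step_arm(
  rows=[
    [[0,-0.2,0,0,0,0,-1],[0,-0.4,0,0,0,0,-1],[0,-0.4,0,0,0,0,-1],[0,-0.4,0,0,0,0,-1]],
  ],
)

```text
clock: 43.05
tool_pos: [572.5, -34.7, 101.0]
tcp_rot: [3.127, -0.006, 3.059]
force: [-4.6, 26.2, 5.6]
gripper_width: 0.004
finger_force: 13.1
```

Call:
step_arm(
  rows=[
    [[0,-0.2,0,0,0,0,-1],[0,-0.3,0,0,0,0,-1],[0,-0.3,0,0,0,0,-1],[0,-0.3,0,0,0,0,-1]],
  ],
)

```text
clock: 43.45
tool_pos: [572.4, -34.9, 101.0]
tcp_rot: [3.121, -0.007, 3.058]
force: [-5.3, 36.6, 7.5]
gripper_width: 0.003
finger_force: 17.9
```

The row is tight: the force jumped to 26–37 N without further motion, and the stop face is at about 0.293. I'll back off, rise and go to the lane side of the upright lever.

Call:
step_arm(
  rows=[
    [[0.1,1,0,0,0,0,-1],[0.2,2.2,0,0,0,0,-1],[0.2,2.2,4,0,0,0,-1],[0.2,2.2,9,0,0,0,-1],[0.2,2.2,14,0,0,0,-1],[0.2,2.2,18,0,0,0,-1],[-3,1,19,0,0,0,-1],[-7,0,19,0,0,0,-1],[-9.7,0,19,0,0,0,-1],[-9.7,0,19,0,0,0,-1],[-9.7,0,19,0,0,0,-1]],
  ],
)

```text
clock: 44.55
tool_pos: [477.4, -45.4, 291.8]
tcp_rot: [-3.141, 0.001, 3.059]
force: [0.1, -0.1, 1.0]
gripper_width: 0.002
finger_force: 0.0
```

```bash
python3 - <<'E'
from m import *
s=bot.read_state();print(s['tool_pos'],s['tcp_rot'],s['force'],lane(s['tool_pos']))
t,sc=run('14',[(550.5,-309.5,138),(558.5,-212,138),(566,-114,138)])
E
```

```text
[477.35242336 -45.44709116 291.75007933] [-3.14115980e+00  1.47042011e-03  3.05911630e+00] [ 0.08333945 -0.11962549  0.98918236] [-93.8 306.7]
(550.5, -309.5, 138) [460.7 207.5  19.5] [414.3 269.2  16.9] [ 554.2 -310.1  144.9] [ 3.4 48.8]
(558.5, -212, 138) [422.3 205.5  20.4] [390.2 247.   15.2] [ 563.8 -209.9  131. ] [  5.2 149.5]
(566, -114, 138) [386.2 204.8  14.9] [368.7 227.2  18.1] [ 570.4 -113.5  121.2] [  4.2 246.1]
```

Call:
step_arm(
  rows=[
    [[-0.3,0.5,-3,0,0,0,-1],[-0.3,0.5,-6,0,0,0,-1],[-0.3,0.5,-8,0,0,0,-1],[-0.3,0.5,-8,0,0,0,-1],[-0.3,0.5,-8,0,0,0,-1]],
  ],
)

```text
clock: 45.15
tool_pos: [474.8, -40.1, 211.5]
tcp_rot: [3.142, -0.001, 3.06]
force: [0.1, 0.9, 0.6]
gripper_width: 0.006
finger_force: 0.0
```

```bash
python3 - <<'E'
from h import *
s=bot.read_state();print(s['tool_pos'],s['force'],lane(s['tool_pos']))
E
```

```text
[474.82674273 -40.12106924 211.47814617] [0.08719451 0.86612713 0.60317582] [-96.8 311.8]
```

Call:
step_arm(
  rows=[
    [[0.05,0.8,0,0,0,0,-1],[0.1,1.5,0,0,0,0,-1],[0.2,2.6,0,0,0,0,-1],[0.3,3.8,0,0,0,0,-1],[0.4,5,-0.2,0,0,0,-1],[0.5,6.2,-0.6,0,0,0,-1],[0.6,7.3,-1.2,0,0,0,-1],[0.65,8.4,-1.9,0,0,0,-1]],
  ],
)

```text
clock: 45.95
tool_pos: [480.9, 45.0, 192.0]
tcp_rot: [3.142, 0.001, 3.06]
force: [1.0, -0.6, 0.6]
gripper_width: 0.004
finger_force: 0.5
```

Call:
step_arm(
  rows=[
    [[0.05,0.9,-0.9,0,0,0,-1],[0.15,1.7,-1.9,0,0,0,-1],[0.2,2.1,-2.7,0,0,0,-1],[0.2,2.4,-3.4,0,0,0,-1],[0.2,2.7,-4.2,0,0,0,-1],[0.2,2.9,-5,0,0,0,-1],[0.2,2.9,-5.2,0,0,0,-1],[0.2,2.9,-5.2,0,0,0,-1]],
  ],
)

```text
clock: 46.75
tool_pos: [483.4, 73.7, 141.3]
tcp_rot: [3.14, 0.001, 3.06]
force: [0.8, 2.8, 8.2]
gripper_width: 0.005
finger_force: 3.7
```

Call:
step_arm(
  rows=[
    [[0,0,-0.2,0,0,0,-1],[0,0,-0.5,0,0,0,-1],[0,0,-0.8,0,0,0,-1],[0,0,-0.8,0,0,0,-1]],
  ],
)

```text
clock: 47.15
tool_pos: [484.2, 73.9, 139.9]
tcp_rot: [3.14, 0.001, 3.06]
force: [-14.2, 1.2, 39.6]
gripper_width: 0.006
finger_force: 20.2
```

That's the hard stop, with the tip at about 115 mm, which is the paddle's top when the lever is flat. I'll retreat and verify.

Call:
step_arm(
  rows=[
    [[0,0,1,0,0,0,-1],[0,0,5,0,0,0,-1],[0,0,10,0,0,0,-1],[0,0,15,0,0,0,-1],[0,5,15,0,0,0,-1],[0,10,15,0,0,0,-1],[0,15,15,0,0,0,-1],[-2,20,15,0,0,0,-1],[-4,25,15,0,0,0,-1],[-6,30,15,0,0,0,-1],[-6,30,15,0,0,0,-1],[-6,30,15,0,0,0,-1]],
  ],
)

```text
clock: 48.35
tool_pos: [421.5, 373.8, 280.7]
tcp_rot: [-3.139, -0.002, 3.063]
force: [-0.0, -0.6, 0.1]
gripper_width: 0.003
finger_force: 0.0
```

```bash
python3 - <<'E'
from m import *
t,sc=run('15',[(550.5,-309.5,138),(558.5,-212,138),(566,-114,138)])
# dark paddle blob on bright rail
def own(x,y):return np.array([547+x*.997+y*.078,-358.5-x*.078+y*.997])
for n,im in(('top',t),('scene',sc)):
    for lab,p in(('flat',[*own(-97,437),111]),('up',[*own(-97,345),185])):
        u,v=proj(n,p);x,y=int(u),int(v);w=im[y-8:y+9,x-12:x+13].max(2);ys,xs=np.nonzero(w<80)
        print(n,lab,(u,v),'dark',len(xs),(xs.mean()+x-12,ys.mean()+y-8) if len(xs) else '')
# stop edges along lane centre at z=106
for yy in range(280,326,2):
    p=[*own(-60,yy),106];u,v=proj('top',p);print(yy,t[int(round(v)),int(round(u))].tolist(),end=' ')
print(bot.read_state()['tool_pos'])
a=[cv2.resize(i[180:300,300:480,::-1],None,fx=3,fy=3,interpolation=cv2.INTER_CUBIC) for i in(t[:, :],sc)]
cv2.imwrite('pics/c13.png',cv2.resize(np.vstack([a[0][:,:540],a[1][:,:540]]),(450,600)))
E
```

```text
(550.5, -309.5, 138) [458.  209.7  21.9] [413.3 271.7  17.8] [ 553.2 -310.   123.7] [ 2.4 48.8]
(558.5, -212, 138) [422.  204.2  19.1] [390.2 245.3  16.8] [ 566.1 -207.6  136.8] [  7.3 151.9]
(566, -114, 138) [388.3 202.7  20.6] [368.  227.   19.1] [ 570.6 -115.9  129.4] [  4.6 243.7]
top flat (np.float64(315.2), np.float64(235.9)) dark 260 (np.float64(310.40384615384613), np.float64(234.8653846153846))
top up (np.float64(350.5), np.float64(235.2)) dark 0 
scene flat (np.float64(305.5), np.float64(208.1)) dark 348 (np.float64(303.32471264367814), np.float64(206.8994252873563))
scene up (np.float64(323.3), np.float64(216.3)) dark 9 (np.float64(312.77777777777777), np.float64(208.44444444444446))
280 [215, 200, 195] 282 [220, 205, 200] 284 [225, 209, 205] 286 [138, 129, 125] 288 [138, 129, 125] 290 [141, 131, 127] 292 [143, 133, 130] 294 [143, 133, 130] 296 [167, 155, 151] 298 [221, 206, 200] 300 [221, 206, 200] 302 [243, 235, 231] 304 [248, 242, 239] 306 [249, 244, 241] 308 [249, 244, 241] 310 [249, 244, 241] 312 [245, 237, 233] 314 [223, 211, 205] 316 [223, 211, 205] 318 [195, 182, 178] 320 [207, 194, 189] 322 [207, 194, 189] 324 [225, 210, 205] [422.83731501 371.98426366 281.32254102]
```

The checks agree: the paddle is flat, the stop face is at about 0.295 (the row is 0.294 long), and the tins are at about 49, 150 and 245 mm along the lane. Handing in.

```bash
python3 -c "
from rig import bot
print(bot.finish_job())"
```

```text
the job is handed in; nothing more can be done
None
```

I handed the job in with all three tins upright in one row against the end bar, the stop pushed up tight and the cam lever clamped down; the judge returned no verdict.

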